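# Set the line winder's stop switch for the spool on the mandrel

## Task

The bench line winder has to be set up for the empty spool that is now on its mandrel, the shaft beside the headstock: pull the T-knob of the stop-switch carriage out of its notch, slide the carriage along until the switch's roller stands level with the outer face of that spool's free-end flange, and let the knob drop fully home in the notch there. Then, with the knob let go, test the switch: push its roller arm sideways, away from the headstock, until it clicks, and let it spring back. Mind the lamp bar above the knob, and leave the other things on the bench and on the winder where they are.

Things in the scene. Friction and masses are not known exactly. Their poses are not given: they have to be found in the camera images.
- winder: The line winder, a cast machine, fixed. Origin 20 mm above the table (rubber feet) under its middle; its x points from the front (robot's side) to the back, y along the machine to the headstock, z up. Base plate z 0-40, x -160 to 190, y -300 to 245 mm. Front face slopes 25 deg from x = -100, z = 65 mm up and back: in this frame its normal N = (-0.423, 0, 0.906), up-slope U = (0.906, 0, 0.423).
- rack_mid (a point): Middle of the steel rack on the sloping face, on the face. The rack runs along the winder's y and has six notches 24 mm apart, 14 mm wide between teeth that stand 20 mm off the face; the knob's 10 mm round-ended pin drops into one of them, with 2 mm of play either way. Axes as the winder's.
- headstock_top (a point): Middle of the top of the headstock, a box 150 x 140 mm (x, y) and reaching z = 210 mm at the winder's +y end, x = 62 to 212 mm. In front of it, at the winder's y = 125 mm, x = 8 to 60 mm, stands the line guide with a 10 mm dog bar up to z = 240 mm. Axes as the winder's.
- lamp: Lamp bar of the winder, fixed, 20 x 18 mm in section; origin and axes as the winder's, the bar's centre line at x = -85, z = 295 mm, from y = -178 to 182 mm. It hangs over the T-knob, which is therefore reached from the front, tool leaning along N. Two 12 mm rods carry it from behind at y = -164 and 170 mm. Between bar and spools the way down to the roller is open.
- mandrel_seat (a point): Point on the mandrel (a shaft along the winder's y, axis at its z = 165 mm) at the headstock's drive flange: here the spool in use has its driven flange. Axes as the winder's.
- wide_spool: Empty grey spool, flanges 88 mm across, 108 mm wide, fixed. Origin on its axis at the outer face of its driven flange; the free-end flange's outer face is 108 mm away to the winder's -y. It is on the mandrel (origin at mandrel_seat) or, as the spare, on the peg outside the tail plate (250 mm farther to -y). When it is on the mandrel, the right notch is carriage = 0.048.
- narrow_spool: The same, but 60 mm wide, on whichever of the two places the wide spool is not. When it is on the mandrel, the right notch is carriage = 0.096. Fixed.
- carriage (a joint): Position in m of the carriage (T-knob and limit switch) along the rack, growing to the headstock (winder's +y). It starts at 0, in the notch farthest from the headstock; notches at 0, 0.024, 0.048, 0.072, 0.096, 0.120. Knob and resting roller are at the winder's y = -0.078 + this value, so the roller is level with the spool's free end at 0.048 (wide) or 0.096 (narrow). Friction about 1 N.
- knob_lift (a joint): How far the T-knob is pulled out along N, in m: 0 = fully home in a notch, 0.022 = fully out. From 0.012 on its pin is clear of the teeth; let go over a tooth it rests near 0.012. A spring draws it home with 3 N (home) to 6 N (fully out).
- knob_grip (a point): Middle of the black T-knob's bar: 62 mm long up-slope, 18 mm thick along the winder's y (pinch it there), 22 mm deep along N. Axes: x = U, y = winder's y, z = N. 24 mm below it along N is a bracket 34 mm wide (y); the switch begins 44 mm up-slope of it and with its roller is no higher along N than 32 mm above it. With the knob home it is at x = -95, z = 130 mm of the winder.
- switch_arm (a joint): Deflection in rad of the limit switch's roller arm: 0 at rest, growing as the roller is pushed away from the headstock (winder's -y). The switch clicks at 0.35; a stop ends the travel at 0.9. About 2.5 N at the roller clicks it; it springs back when let go.
- roller (a point): Middle of the black roller (24 mm across, 14 mm thick) on the end of the switch arm, which is 58 mm long, turns about N and points up-slope at rest. Axes at rest: x = U, y = winder's y, z = N. At rest it is at x = 42, z = 220 mm of the winder; beside it towards the headstock the way is free as far as the line guide, and below it down to z = 175 mm.
- reel_a_mid (a point): Bystander: black spinning reel lying on its side, 100 x 110 x 95 mm high, on the table in front of the winder to the right. Point in its body.
- reel_b_mid (a point): Bystander: champagne spinning reel lying on its side, 115 x 125 x 110 mm high, to the right of the winder. Point in its body.
- pliers_mid (a point): Bystander: pliers, 160 mm long, 10 mm high, on the table in front of the winder to the left. Point near their pivot.
- screwdriver_grip (a point): Bystander: screwdriver, 170 mm long, lying on the winder's front ledge below the knob. Point on its handle.
- line_spool_mid (a point): Bystander: small aluminium reel spool, 46 mm across, 42 mm high, standing on the winder's base at the tail end. Its centre.
- grease_jar_mid (a point): Bystander: jar, 56 mm across, 45 mm high, on the winder's base, front corner at the tail end. Its centre.
- oil_bottle_mid (a point): Bystander: oil bottle, 38 mm across, 110 mm high, on the table to the left of the winder. Its centre.

How it is judged:
On the way, in this order (a step that is already met when the one before it is completed fails the run):
1. the T-knob is pulled clear of the notch it was parked in (value of joint knob_lift above 0.012 m), for 0.1 s.
2. the T-knob has dropped home in the notch that brings the roller level with the free-end flange of the spool on the mandrel, and has been let go (value of joint knob_lift below 0.003 m and contact force between winder and the fingers below 0.5 N and ((distance between wide_spool and mandrel_seat below 0.03 m and value of joint carriage between 0.043 and 0.053 m) or (distance between narrow_spool and mandrel_seat below 0.03 m and value of joint carriage between 0.091 and 0.101 m))), for 0.2 s.
3. the roller arm is pushed over until the switch clicks (value of joint switch_arm above 0.35 rad), for 0.05 s.
At the end, for the whole second after the job is handed in: The T-knob is home (within 3 mm) in the notch that fits the spool on the mandrel: carriage within 5 mm of 48 mm for the wide spool, of 96 mm for the narrow one, at rest; the switch arm has sprung back (below 0.08 rad) (value of joint knob_lift below 0.003 m and value of joint switch_arm below 0.08 rad and velocity of joint carriage between -0.01 and 0.01 m/s and ((distance between wide_spool and mandrel_seat below 0.03 m and value of joint carriage between 0.043 and 0.053 m) or (distance between narrow_spool and mandrel_seat below 0.03 m and value of joint carriage between 0.091 and 0.101 m))); the robot touches nothing.
It fails at once if the lamp bar is struck (over 15 N) (contact force between lamp and the arm above 15 N).
It fails at once if a bystander is shifted by more than 30 mm (distance of any of reel_a_mid, reel_b_mid, pliers_mid, screwdriver_grip, line_spool_mid, grease_jar_mid, oil_bottle_mid from where it was at the start of the episode above 0.03 m).
It also fails if it takes over 51 s, if anything falls off the work surface, if the arm or the gripper's body presses on something with over 40 N, if the wrist force passes 120 N, or if a joint passes its speed limit or range.

## Robot

A 6-joint arm with a two-finger parallel gripper is mounted at the origin on the work surface. World frame = base frame: x ahead of the robot, y to its left, z up, the work surface at z = 0. Lengths are in m, angles in rad, forces in N, time in s.
With the tool pointing down it reaches from about 0.35 to 0.775 m from the base axis. Payload 5.5 kg.
Tool frame: the origin (TCP) lies midway between the tips of the shut fingers; the grasp point (between the pads) lies behind it (env.grip_point_offset is the z of the grasp point in the tool frame, in m); z points along the fingers, y is the direction in which the jaws open and shut (so a half turn about z gives the same grasp; the last joint's range is limited). The gripper opens to 85 mm and grips with 20 to 120 N. Pads are 22 mm wide; open, the fingers measure 114 mm over their backs; the gripper's body (76 mm by 85 mm) begins 54 mm behind the grasp point. The pads swing forward as they close: fully open they stand 13 mm farther back than shut.
Start: joints at [-1.335, 0.313, 0.046, 1.304, 0, 1.431], TCP at [0.211, -0.535, 0.231] pointing down, gripper open.
Joint ranges: [-2.76, 2.76], [-0.86, 1.69], [-1.03, 1.26], [-2.2, 2.34], [-1.47, 1.5], [-3.14, 3.14]. Speed limits (rad/s): [2.57, 2.57, 3.14, 3.14, 3.14, 3.14].

## Interface

Orientations are given as a unit quaternion [w, x, y, z].
In Python, from workcell import env, viewer gives the robot as it stands. The module is installed in compiled form; this text tells all that it offers.
- The arm moves only by the shell command python3 -m inch 'ROWS' [OPENING] [FORCE]. ROWS is JSON, a list of rows, each a list of 2 entries, a list of its own where there are three numbers: the shift along the tool's x, y, z in m, then the turn about the tool's z in degrees. In form: [[[tx, ty, tz], spin], ...]. A call has 1 to 5 rows; each row is the pose to reach, as a shift and turn from the pose measured when the call began, along the tool's axes at that moment; what a row does not reach only later rows make up. A row lasts 1/12 s, in which the tool goes at most 41.7 mm and 7.16 degrees, less where a joint would pass 70% of its speed; a pose out of reach is approached as far as the arm can. A call with a gripper value outside its range is refused whole. OPENING is the closure, from 0 (fully open) to 1 (shut), set as the call begins (- or left out, the last holds). The fingers move at their own pace and stop on an object; FORCE is the grip in N (left out, the last holds). Time passes only in rows, so rows that repeat a pose let the fingers close. It gives the time, the measured TCP pose, the force and the opening at its end, in the units of the state.
- env.get_state(): the state, without advancing time (a new reading comes with each control period).
- viewer.read_camera(name): name is "side" or "top" or "wrist"; returns a dict with "image" (400x640x3 uint8, red, green, blue), "depth" (400x640 float32, m along the optical axis (not along the pixel's ray), 0 where there is no reading), "vertical_fov" (degrees; the focal length in pixels is half the picture's height over the tangent of half this angle, whatever the lens; pixels are square), "cx", "cy" (the principal point, pixels), "R" (3x3) and "t" (3): a world point X has camera coordinates R X + t; the wrist camera has in their place "T_tool_cam" (4x4, takes a point from camera to tool coordinates, whose origin is the TCP and whose axes are the flange's). Camera axes: x right, y down, z forward; pixel columns grow to the right and rows downward; lengths in m; the calibration is good to about 2 mm. A picture is of the moment at which its call begins: read the wrist's pose just before it.
- env.hand_in(): hands the job in, once; it reports no verdict.
The state is a dict: "clock": time; "joint_pos": joint angles; "qvel": joint speeds; "tau": joint torques, N m; "tcp_pos": TCP position; "orientation": TCP orientation; "wrist_force": force on the tool from outside, world axes, zero at the start; "ft_torque": the same for the moment, N m; "finger_gap": finger opening in m.
Only numpy, scipy, OpenCV 4.12 (cv2) and the standard library are available. Lean on these libraries where they do the work, as an engineer would, in place of code of your own. Each camera call takes 0.05 s, during which the arm holds its last target. There are 200 camera calls.

## Working session

There is one attempt and no reset: what is moved stays moved. The work goes in short steps, Python scripts to look and compute and a shell command to move; the robot and the scene stay as the last step left them, time stands still between calls to the robot, and variables do not carry over. Pictures are saved under pics/ and viewed, on a budget of 10 in all, crops included, one or two more only if the job needs it, and the job is handed in when it is done.

```bash
mkdir -p pics; python3 - <<'E'
from workcell import env, viewer
import cv2,numpy as np,pickle
s=env.get_state();print(s, env.grip_point_offset)
for n in("side","top"):
    c=viewer.read_camera(n);pickle.dump(c,open(n+".pkl","wb"))
    cv2.imwrite(f"pics/{n}1.png",c["image"][:,:,::-1]);print(n,c["vertical_fov"],c["cx"],c["cy"],c["R"],c["t"])
E
```

```text
{'clock': 0.0, 'joint_pos': array([-1.33458704e+00,  3.13967432e-01,  4.49879407e-02,  1.30363270e+00,
        9.13596711e-06,  1.43115820e+00]), 'qvel': array([ 8.46510730e-05,  7.97688346e-05,  1.01011393e-03,  1.90533595e-04,
        1.60637864e-03, -1.00338380e-03]), 'tau': array([-8.16533193e-04, -4.80626965e+01,  2.98534173e+01,  1.92902167e-02,
       -1.55065741e-04, -2.63136849e-05]), 'tcp_pos': array([ 0.21091027, -0.53436283,  0.23043132]), 'orientation': array([-9.07095073e-04,  9.82393840e-01,  1.86819482e-01, -3.92603722e-05]), 'wrist_force': array([-0.61635407,  0.22199808,  0.8558098 ]), 'ft_torque': array([-0.01039612,  0.00833443, -0.02543263]), 'finger_gap': 0.08535455981920448} -0.0187
side 49.016059673760516 320.4329832276038 206.70720972756385 [[ 0.88387227 -0.46763299 -0.00944461]
 [-0.36732036 -0.6814877  -0.63296941]
 [ 0.28956099  0.5629333  -0.7741192 ]] [-0.46536108  0.31742333  1.40441912]
top 43.21628954596994 313.96811039149435 197.29654691979476 [[ 2.19131398e-04 -9.99731743e-01  2.31601610e-02]
 [-9.81718997e-01 -4.62327860e-03 -1.90279892e-01]
 [ 1.90335924e-01 -2.26950737e-02 -9.81456657e-01]] [-0.00990011  0.57661879  1.5517196 ]
```

View pics/top1.png

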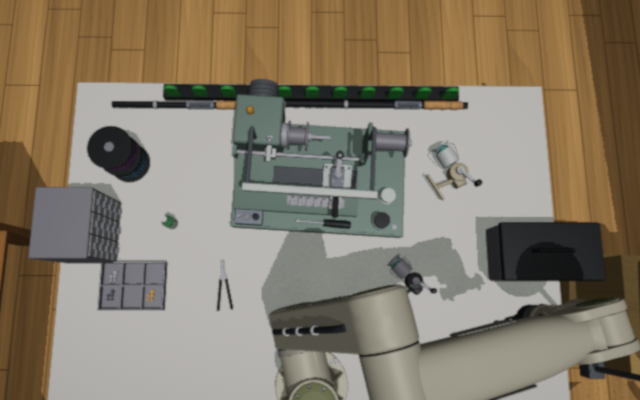

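View pics/side1.png

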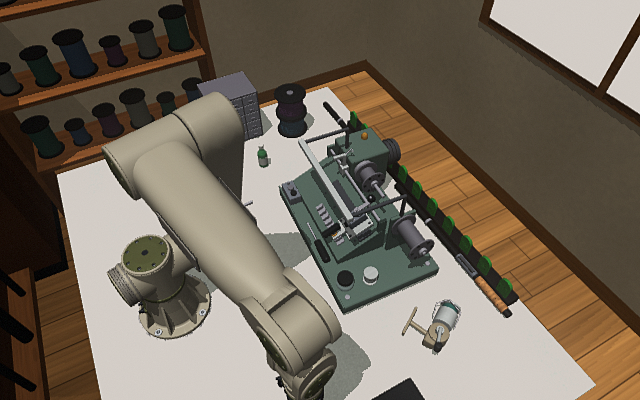

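The top view shows the winder with its headstock on the left (+y). The spool on the mandrel (px 282–312, row 135) looks narrow and the spare (370–410, 140) wide. Next I measure the pose by depth.

```bash
cat > h.py <<'E'
import numpy as np,cv2
def cloud(c,R=None,t=None):
    f=200/np.tan(np.radians(c["vertical_fov"])/2);d=c["depth"]
    v,u=np.mgrid[:400,:640]
    P=np.stack([(u-c["cx"])/f*d,(v-c["cy"])/f*d,d],-1)
    R=c["R"] if R is None else R;t=c["t"] if t is None else t
    return (P-t)@R   # R^T(P-t)
E
python3 - <<'E'
from h import *;import pickle
for n in("top","side"):
    c=pickle.load(open(n+".pkl","rb"));W=cloud(c)
    roi=(W[...,0]>.3)&(W[...,0]<.95)&(abs(W[...,1])<.45)&(c["depth"]>0)
    for nm,lo,hi,mn in(("lamp",.30,.34,60),("head",.222,.238,100),("base",.052,.068,100),("table",-.01,.01,100)):
        m=(roi&(W[...,2]>lo)&(W[...,2]<hi)).astype(np.uint8)
        k,l,st,_=cv2.connectedComponentsWithStats(m)
        for i in np.argsort(-st[1:,4])[:2]+1:
            if st[i,4]<mn: continue
            P=W[l==i];r=cv2.minAreaRect((P[:,:2]*1000).astype(np.float32));print(n,nm,st[i,4],np.round(r[0]),np.round(r[1]),round(r[2],1),"z",np.median(P[:,2]).round(4))
E
```

```text
top lamp 1652 [625.  11.] [358. 200.] 89.4 z 0.3225
top head 2100 [774. 160.] [140. 150.] 86.5 z 0.2299
top base 3784 [603. -68.] [455. 281.] 86.6 z 0.0607
top base 1572 [765. -41.] [263. 102.] 86.9 z 0.0605
top table 27657 [610.  -0.] [616. 900.] 0.0 z 0.0004
side lamp 1167 [627.   7.] [363. 200.] 88.7 z 0.3228
side head 1136 [775. 146.] [165. 154.] 87.8 z 0.2307
side head 123 [ 726. -172.] [22. 88.] 88.2 z 0.2261
side base 4765 [640. -50.] [502. 352.] 86.5 z 0.0613
side base 181 [780.  52.] [80. 78.] 86.6 z 0.0619
side table 13170 [602.  -0.] [900. 603.] 90.0 z 0.0013
side table 285 [889. 115.] [135.  70.] 86.4 z 0.0015
```

```bash
cat >> h.py <<'E'
yaw=np.radians(-3.5);RW=np.array([[np.cos(yaw),-np.sin(yaw),0],[np.sin(yaw),np.cos(yaw),0],[0,0,1]]);OW=np.array([.6266,-.0063,.02])
E
python3 - <<'E'
from h import *;import pickle
for n in("top","side"):
    c=pickle.load(open(n+".pkl","rb"));W=cloud(c);L=((W-OW)@RW)*1000;ok=c["depth"]>0
    def show(nm,b,q=(1,50,99)):
        m=ok.copy()
        for a in range(3): m&=(L[...,a]>b[a][0])&(L[...,a]<b[a][1])
        if m.sum()>5:
            print(n,nm,m.sum(),np.percentile(L[m],q,axis=0).round(0).tolist())
        return m
    m=show("lamp",((-115,-55),(-200,200),(285,320)))
    P=L[m];print(np.polyfit(P[:,1],P[:,0],1))
    show("base front edge",((-220,-100),(-350,300),(30,50)))
    show("base",((-220,250),(-350,300),(30,50)))
    show("head",((0,250),(60,300),(203,217)))
    for y in range(-330,110,12):
        show(f"spool y{y}",((60,300),(y,y+12),(150,260)))
    show("knob",((-135,-60),(-150,0),(125,170)))
    show("roller",((25,60),(-110,-50),(205,240)))
E
```

```text
top lamp 1173 [[-95.0, -163.0, 290.0], [-85.0, 12.0, 303.0], [-58.0, 187.0, 310.0]]
[-1.50456043e-03 -8.42835469e+01]
top base front edge 2099 [[-159.0, -285.0, 32.0], [-134.0, -23.0, 41.0], [-102.0, 250.0, 49.0]]
top base 6113 [[-159.0, -286.0, 32.0], [-4.0, -141.0, 41.0], [187.0, 247.0, 49.0]]
top head 2104 [[64.0, 87.0, 204.0], [136.0, 170.0, 210.0], [209.0, 243.0, 216.0]]
top spool y-282 13 [[97.0, -279.0, 164.0], [105.0, -278.0, 177.0], [118.0, -275.0, 182.0]]
top spool y-270 141 [[67.0, -269.0, 152.0], [101.0, -264.0, 190.0], [149.0, -258.0, 213.0]]
top spool y-258 70 [[82.0, -258.0, 163.0], [103.0, -252.0, 188.0], [131.0, -246.0, 197.0]]
top spool y-246 69 [[83.0, -246.0, 168.0], [101.0, -240.0, 188.0], [129.0, -234.0, 195.0]]
top spool y-234 71 [[82.0, -234.0, 163.0], [102.0, -228.0, 187.0], [130.0, -222.0, 195.0]]
top spool y-222 75 [[83.0, -222.0, 163.0], [103.0, -216.0, 187.0], [133.0, -210.0, 195.0]]
top spool y-210 70 [[84.0, -210.0, 162.0], [102.0, -204.0, 187.0], [131.0, -198.0, 195.0]]
top spool y-198 68 [[83.0, -197.0, 164.0], [102.0, -192.0, 187.0], [130.0, -186.0, 
[... 3778 characters left out ...]
], [147.0, 36.0, 209.0]]
side spool y42 26 [[84.0, 45.0, 172.0], [98.0, 51.0, 189.0], [118.0, 54.0, 195.0]]
side spool y54 44 [[83.0, 54.0, 163.0], [99.0, 60.0, 187.0], [130.0, 66.0, 197.0]]
side spool y66 49 [[74.0, 67.0, 159.0], [95.0, 74.0, 186.0], [147.0, 78.0, 205.0]]
side spool y78 154 [[67.0, 78.0, 151.0], [101.0, 82.0, 190.0], [151.0, 88.0, 211.0]]
side spool y90 73 [[71.0, 91.0, 153.0], [114.0, 100.0, 195.0], [203.0, 102.0, 209.0]]
side spool y102 348 [[64.0, 102.0, 152.0], [150.0, 106.0, 199.0], [211.0, 113.0, 216.0]]
side knob 130 [[-124.0, -81.0, 125.0], [-93.0, -73.0, 140.0], [-65.0, -61.0, 154.0]]
side roller 66 [[30.0, -82.0, 206.0], [40.0, -72.0, 224.0], [54.0, -60.0, 234.0]]
```

The narrow spool is on the mandrel, with its free end near winder y≈18–27, so the notch is 0.096. The tool moves only shift and spin, so the tilt has to come from pushing the arm past its tool-down reach. First I go up and test that in free space.

```bash
python3 -m inch '[[[0,0,-0.04],-7],[[0,0,-0.08],-14],[[0,0,-0.12],-21],[[0,0,-0.16],-28],[[0,0,-0.2],-35]]' 0; python3 -m inch '[[[0,0,0],-7],[[0,0,0],-14],[[0,0,0],-21],[[0,0,0],-28],[[0,0,0],-35]]'
```

```text
clock: 0.52
tcp_pos: [0.2109, -0.534, 0.4321]
orientation: [-0.001, 0.879, 0.476, 0.0]
wrist_force: [-0.1, -2.0, 1.4]
finger_gap: 0.0854
clock: 0.93
tcp_pos: [0.2109, -0.5341, 0.4317]
orientation: [-0.001, 0.693, 0.721, 0.001]
wrist_force: [0.0, -0.5, 0.8]
finger_gap: 0.0856
```

```bash
python3 -m inch '[[[0.034,0.02,0],-7],[[0.068,0.04,0],-14],[[0.102,0.06,0],-21],[[0.136,0.08,0],-28],[[0.17,0.1,0],-35]]';  python3 -m inch '[[[0.034,0,0],-7],[[0.068,-0.005,0],-14],[[0.102,-0.01,0],-21],[[0.136,-0.015,0],-28],[[0.17,-0.02,0],-35]]'
```

```text
clock: 1.35
tcp_pos: [0.3045, -0.3586, 0.4316]
orientation: [-0.001, 0.442, 0.897, 0.001]
wrist_force: [0.8, -0.0, 0.2]
finger_gap: 0.0853
clock: 1.77
tcp_pos: [0.1842, -0.2343, 0.4317]
orientation: [-0.001, 0.148, 0.989, 0.002]
wrist_force: [-0.2, -0.4, 0.3]
finger_gap: 0.0854
```

```bash
python3 -m inch '[[[-0.028,0.025,0],-3],[[-0.056,0.05,0],-6],[[-0.084,0.075,0],-9],[[-0.112,0.1,0],-12],[[-0.14,0.125,0],-13.5]]';  python3 -m inch '[[[-0.035,0.02,0],0],[[-0.07,0.04,0],0],[[-0.105,0.06,0],0],[[-0.14,0.08,0],0],[[-0.175,0.1,0],0]]'
```

```text
clock: 2.18
tcp_pos: [0.3557, -0.1548, 0.4318]
orientation: [-0.001, 0.03, 1.0, 0.002]
wrist_force: [0.2, -1.2, 0.0]
finger_gap: 0.0855
clock: 2.6
tcp_pos: [0.5379, -0.0641, 0.4315]
orientation: [-0.001, 0.03, 1.0, 0.002]
wrist_force: [0.9, -0.9, 0.6]
finger_gap: 0.0855
```

```bash
python3 -m inch '[[[-0.04,0.006,0],0],[[-0.08,0.012,0],0],[[-0.12,0.018,0],0],[[-0.16,0.024,0],0],[[-0.2,0.03,0],0]]';  python3 -m inch '[[[-0.03,0,0],0],[[-0.06,0,0],0],[[-0.09,0,0],0]]'; python3 -c "
from workcell import env;print(env.get_state()['joint_pos'])"
```

```text
clock: 3.02
tcp_pos: [0.6987, -0.0466, 0.4127]
orientation: [0.006, 0.03, 1.0, 0.002]
wrist_force: [-10.6, 0.0, 15.4]
finger_gap: 0.0854
clock: 3.27
tcp_pos: [0.742, -0.0486, 0.3786]
orientation: [0.022, 0.03, 0.999, 0.001]
wrist_force: [0.4, 0.6, 0.8]
finger_gap: 0.0855
[-0.17622091  0.81115941  1.26232537  1.97936842  0.00734195 -0.11628827]
```

```bash
python3 -m inch '[[[-0.03,0,-0.03],0],[[-0.06,0,-0.06],0],[[-0.06,0,-0.06],0]]'; python3 -m inch '[[[-0.04,0,-0.02],0],[[-0.08,0,-0.04],0],[[-0.08,0,-0.04],0]]'; python3 -c "
from workcell import env;print(env.get_state()['joint_pos'])"
```

```text
clock: 3.52
tcp_pos: [0.7461, -0.0486, 0.3977]
orientation: [0.043, 0.03, 0.999, -0.001]
wrist_force: [-1.3, -0.1, 0.3]
finger_gap: 0.0852
clock: 3.77
tcp_pos: [0.7653, -0.0496, 0.4001]
orientation: [0.065, 0.03, 0.997, -0.003]
wrist_force: [0.4, -0.8, 0.1]
finger_gap: 0.0853
[-0.17426581  0.78673735  1.26476452  1.91882051  0.01292884 -0.11330842]
```

```bash
python3 -m inch '[[[-0.04,0,-0.02],0],[[-0.08,0,-0.04],0],[[-0.12,0,-0.06],0],[[-0.16,0,-0.08],0],[[-0.2,0,-0.1],0]]'; python3 -m inch '[[[-0.04,0,-0.02],0],[[-0.08,0,-0.04],0],[[-0.12,0,-0.06],0],[[-0.12,0,-0.06],0]]'; python3 -c "
from workcell import env;print(env.get_state()['joint_pos'])"
```

```text
clock: 4.18
tcp_pos: [0.7875, -0.0503, 0.3982]
orientation: [0.086, 0.03, 0.996, -0.004]
wrist_force: [0.5, 0.0, 0.4]
finger_gap: 0.0854
clock: 4.52
tcp_pos: [0.8051, -0.0509, 0.4027]
orientation: [0.107, 0.03, 0.994, -0.006]
wrist_force: [0.0, -0.9, -1.6]
finger_gap: 0.0856
[-0.16912908  0.79178833  1.26392082  1.82827813  0.01790388 -0.10693133]
```

```bash
python3 -m inch '[[[-0.04,0,-0.02],0],[[-0.08,0,-0.04],0],[[-0.08,0,-0.04],0]]'; python3 -m inch '[[[-0.04,0,-0.02],0],[[-0.08,0,-0.04],0],[[-0.08,0,-0.04],0]]'; python3 -m inch '[[[-0.04,0,-0.02],0],[[-0.08,0,-0.04],0],[[-0.08,0,-0.04],0]]'; python3 -m inch '[[[-0.04,0,-0.02],0],[[-0.08,0,-0.04],0],[[-0.08,0,-0.04],0]]'; python3 -c "
from workcell import env;print(env.get_state()['joint_pos'])"
```

```text
clock: 4.77
tcp_pos: [0.8199, -0.0513, 0.412]
orientation: [0.129, 0.03, 0.991, -0.007]
wrist_force: [0.5, 0.7, 0.2]
finger_gap: 0.0855
clock: 5.02
tcp_pos: [0.833, -0.0516, 0.4243]
orientation: [0.151, 0.03, 0.988, -0.009]
wrist_force: [0.3, 0.9, 0.2]
finger_gap: 0.0853
clock: 5.27
tcp_pos: [0.845, -0.0518, 0.4399]
orientation: [0.175, 0.03, 0.984, -0.011]
wrist_force: [0.0, -0.7, -0.1]
finger_gap: 0.0853
clock: 5.52
tcp_pos: [0.8552, -0.0517, 0.4583]
orientation: [0.198, 0.029, 0.98, -0.012]
wrist_force: [-0.3, 0.1, -0.0]
finger_gap: 0.0852
[-0.16365109  0.74747807  1.26464215  1.68861254  0.02772847 -0.09798452]
```

```bash
python3 -m inch '[[[-0.04,0,-0.02],0],[[-0.08,0,-0.04],0],[[-0.08,0,-0.04],0]]'; cat >> h.py <<'E'
OW=np.array([.6271,.0015,.02])
from scipy.spatial.transform import Rotation as Ro
def tool(s=None):
    from workcell import env
    s=s or env.get_state();q=s["orientation"]
    return np.array(s["tcp_pos"]),Ro.from_quat([q[1],q[2],q[3],q[0]]).as_matrix()
def go(pw_mm,grip=True,back=0):
    """tool-axes shift (mm) to bring grasp point (or TCP) to winder point"""
    p,R=tool();t=OW+RW@(np.array(pw_mm)/1000)
    if grip: t=t+R[:,2]*.0187
    return (R.T@(t-p)*1000).round(1)
E
python3 - <<'E'
from h import *
p,R=tool();print(p,(RW.T@R).round(3));N=np.array([-.423,0,.906]);K=np.array([-95,-78,130.])
print("winder pos",RW.T@(p-OW)*1000)
print(go(K+N*150),go(K))
E
```

```text
clock: 5.77
tcp_pos: [0.8636, -0.0515, 0.4794]
orientation: [0.222, 0.029, 0.974, -0.014]
wrist_force: [-0.4, -0.1, 0.4]
finger_gap: 0.0853
[ 0.86361659 -0.05148528  0.4793572 ] [[-0.901  0.002  0.434]
 [-0.004  1.    -0.014]
 [-0.434 -0.014 -0.901]]
winder pos [239.31011244 -38.44746134 459.35719584]
[442.5 -37.6  20.7] [444.3 -35.5 170.7]
```

```bash
python3 -m inch '[[[0.03,0,-0.025],0],[[0.06,0,-0.05],0],[[0.09,0,-0.075],0],[[0.12,0,-0.1],0],[[0.15,0,-0.125],0]]'; python3 -m inch '[[[0.04,-0.008,-0.005],0],[[0.08,-0.016,-0.01],0],[[0.12,-0.024,-0.015],0],[[0.16,-0.032,-0.02],0],[[0.2,-0.037,-0.025],0]]'; python3 - <<'E'
from h import *
p,R=tool();print(p,(RW.T@R).round(3));N=np.array([-.423,0,.906]);K=np.array([-95,-78,130.])
print("winder pos",RW.T@(p-OW)*1000)
print(go(K+N*150),go(K))
E
```

```text
clock: 6.18
tcp_pos: [0.6822, -0.0392, 0.5243]
orientation: [0.222, 0.029, 0.974, -0.014]
wrist_force: [1.1, 0.4, 0.6]
finger_gap: 0.0854
clock: 6.6
tcp_pos: [0.4869, -0.0648, 0.46]
orientation: [0.223, 0.029, 0.974, -0.014]
wrist_force: [0.4, -0.2, 0.9]
finger_gap: 0.0852
[ 0.48688827 -0.0648008   0.45995756] [[-0.9    0.002  0.435]
 [-0.005  1.    -0.014]
 [-0.435 -0.015 -0.9  ]]
winder pos [-135.90264002  -74.73685309  439.95755759]
[ 96.   -0.7 165.6] [ 98.    1.5 315.6]
```

```bash
python3 -m inch '[[[0.04,0,0],0],[[0.08,0,0],0],[[0.098,0,0.02],0],[[0.098,0,0.055],0],[[0.098,0,0.09],0]]'; python3 -m inch '[[[0,0,0.03],0],[[0,0,0.06],0],[[0,0,0.06],0]]'; python3 - <<'E'
from h import *;from workcell import viewer
p,R=tool();c=viewer.read_camera("wrist");cv2.imwrite("pics/w1.png",c["image"][:,:,::-1])
T=c["T_tool_cam"];M=R@T[:3,:3];o=p+R@T[:3,3]
W=cloud(c,M.T,-M.T@o);L=(W-OW)@RW*1000;np.save("L1",L)
N=np.array([-.423,0,.906]);K=np.array([-95,-78,130.]);print(p,go(K))
U=np.array([.906,0,.423]);d=L-K;n=d@N;u=d@U;y=d[...,1]
m=(abs(u)<25)&(abs(y)<35)&(n>3)&(n<25)&(c["depth"]>0);print(m.sum(),[np.percentile(a[m],(2,50,98)).round(1) for a in(u,y,n)])
v=np.argwhere(m);print(v.min(0),v.max(0))
E
```

```text
clock: 7.02
tcp_pos: [0.4373, -0.0639, 0.3373]
orientation: [0.225, 0.03, 0.974, -0.016]
wrist_force: [0.8, -1.0, 0.4]
finger_gap: 0.0852
clock: 7.27
tcp_pos: [0.4617, -0.0655, 0.2775]
orientation: [0.222, 0.03, 0.975, -0.014]
wrist_force: [-0.9, -0.6, -0.8]
finger_gap: 0.085
[ 0.4616954  -0.06548278  0.27746645] [ -2.6   1.3 164.5]
1322 [array([-24.1,  -0.9,  23.8]), array([-6.1,  2.7, 11.1]), array([ 6.8, 10. , 11.5])]
[159 314] [219 336]
```

View pics/w1.png

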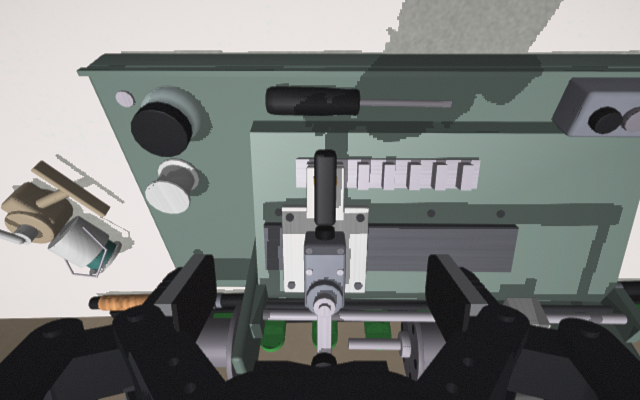

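The wrist view shows the knob bar at (325,185) between the open fingers, the roller behind it at (322,305), and the screwdriver clear at (320,100). Now I advance along the tool axis.

```bash
python3 -m inch '[[[0.003,0.004,0.03],0],[[0.005,0.004,0.06],0],[[0.005,0.004,0.09],0],[[0.005,0.004,0.115],0],[[0.005,0.004,0.12],0]]'; python3 -m inch '[[[0,0,0.02],0],[[0,0,0.04],0],[[0,0,0.041],0],[[0,0,0.041],0]]'; sed -i 's/\.0015,\.02\]/.004,.02]/' h.py; python3 - <<'E'
from h import *
N=np.array([-.423,0,.906]);K=np.array([-95,-78,130.]);print(go(K))
E
```

```text
clock: 7.73
tcp_pos: [0.5093, -0.0662, 0.168]
orientation: [0.221, 0.03, 0.975, -0.014]
wrist_force: [0.4, -0.4, -0.8]
finger_gap: 0.0854
clock: 8.07
tcp_pos: [0.5271, -0.068, 0.132]
orientation: [0.221, 0.03, 0.975, -0.014]
wrist_force: [-0.2, 0.2, -0.6]
finger_gap: 0.0855
[-8.1 -0.3  2.7]
```

Positioned; close on the knob.

```bash
python3 -m inch '[[[0,0,0],0],[[0,0,0],0],[[0,0,0],0],[[0,0,0],0],[[0,0,0],0]]' 1 30; python3 -m inch '[[[0,0,0],0],[[0,0,0],0],[[0,0,0],0]]'; python3 -m inch '[[[0,0,-0.006],0],[[0,0,-0.012],0],[[0,0,-0.017],0],[[0,0,-0.017],0],[[0,0,-0.017],0]]'
```

```text
clock: 8.48
tcp_pos: [0.5273, -0.0681, 0.1329]
orientation: [0.222, 0.03, 0.975, -0.014]
wrist_force: [0.1, -0.4, -0.8]
finger_gap: 0.0254
clock: 8.73
tcp_pos: [0.5272, -0.068, 0.133]
orientation: [0.222, 0.03, 0.975, -0.014]
wrist_force: [-3.3, 0.3, 3.4]
finger_gap: 0.0174
clock: 9.15
tcp_pos: [0.5199, -0.0673, 0.1486]
orientation: [0.222, 0.03, 0.974, -0.014]
wrist_force: [2.9, -0.8, -4.4]
finger_gap: 0.0176
```

```bash
python3 -m inch '[[[0,0.02,0],0],[[0,0.04,-0.001],0],[[0,0.06,-0.001],0],[[0,0.08,-0.001],0],[[0,0.096,-0.0015],0]]'; python3 -m inch '[[[0,0,0],0],[[0,0,0],0]]'; python3 - <<'E'
from h import *;from workcell import viewer,env
p,R=tool();print(env.get_state()["wrist_force"]);c=viewer.read_camera("wrist");cv2.imwrite("pics/w2.png",c["image"][:,:,::-1])
print((RW.T@(p-np.array([.5199,-.0673,.1486]))*1000).round(1))
c=viewer.read_camera("top");cv2.imwrite("pics/t2.png",cv2.resize(c["image"][80:240,220:420,::-1],None,fx=3.7,fy=3.7))
E
```

```text
clock: 9.57
tcp_pos: [0.5257, 0.0293, 0.1486]
orientation: [0.222, 0.03, 0.974, -0.014]
wrist_force: [5.5, -2.8, -4.6]
finger_gap: 0.0177
clock: 9.73
tcp_pos: [0.5258, 0.0306, 0.1486]
orientation: [0.223, 0.029, 0.974, -0.014]
wrist_force: [4.1, 0.2, -4.5]
finger_gap: 0.0177
[ 4.13194355  0.18899969 -4.54836702]
[-0.1 98.1 -0. ]
```

View pics/w2.png

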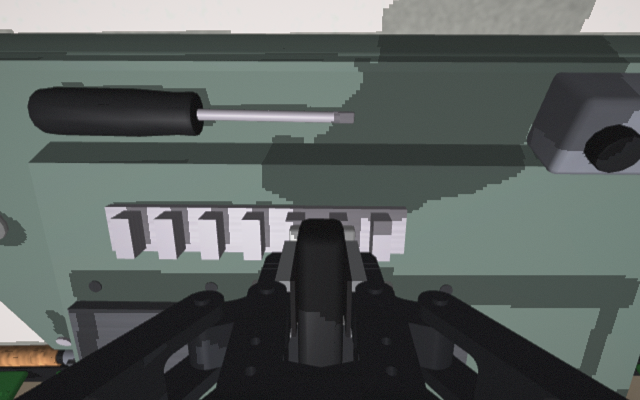

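The wrist view shows the knob (320,240) held near the fifth notch. Travel was 98.1 mm, so I go back 2 mm and lower.

```bash
python3 -m inch '[[[0,-0.002,0],0],[[0,-0.002,0],0]]';  python3 -m inch '[[[0,0,0.005],0],[[0,0,0.01],0],[[0,0,0.014],0],[[0,0,0.014],0]]'; python3 - <<'E'
from h import *
p,R=tool();print((RW.T@(p-np.array([.5199,-.0673,.1486]))*1000).round(1))
E
```

```text
clock: 10.0
tcp_pos: [0.5256, 0.027, 0.1484]
orientation: [0.222, 0.03, 0.974, -0.014]
wrist_force: [3.8, -0.2, -4.5]
finger_gap: 0.0176
clock: 10.33
tcp_pos: [0.5318, 0.0259, 0.135]
orientation: [0.222, 0.03, 0.974, -0.014]
wrist_force: [3.1, -0.8, -1.7]
finger_gap: 0.0177
[  6.2  93.7 -13.6]
```

```bash
python3 -m inch '[[[0,0.0015,0.002],0],[[0,0.0015,0.003],0]]';  python3 -m inch '[[[0,0,0],0],[[0,0,0],0],[[0,0,0],0],[[0,0,0],0],[[0,0,0],0]]' 0; python3 -m inch '[[[0,0,0],0],[[0,0,0],0],[[0,0,-0.03],0],[[0,0,-0.06],0],[[0,0,-0.1],0]]'; python3 -m inch '[[[0,0,-0.03],0],[[0,0,-0.055],0],[[0,0,-0.055],0]]'; python3 - <<'E'
from h import *;from workcell import viewer
p,R=tool();c=viewer.read_camera("wrist");cv2.imwrite("pics/w3.png",c["image"][:,:,::-1])
T=c["T_tool_cam"];M=R@T[:3,:3];o=p+R@T[:3,3]
W=cloud(c,M.T,-M.T@o);L=(W-OW)@RW*1000
N=np.array([-.423,0,.906]);K=np.array([-95,18,130.]);print(p,go(K))
U=np.array([.906,0,.423]);d=L-K;n=d@N;u=d@U;y=d[...,1]
m=(abs(u)<25)&(abs(y)<35)&(n>3)&(n<40)&(c["depth"]>0);print(m.sum(),[np.percentile(a[m],(2,50,98)).round(1) for a in(u,y,n)])
m=(abs(L[...,0]-42)<14)&(abs(L[...,1]-18)<40)&(L[...,2]>210)&(L[...,2]<240)&(c["depth"]>0);print(m.sum(),np.percentile(L[m],(2,50,98),axis=0).round(1))
E
```

```text
clock: 10.5
tcp_pos: [0.5331, 0.027, 0.1329]
orientation: [0.222, 0.03, 0.974, -0.015]
wrist_force: [-13.4, 0.2, 17.7]
finger_gap: 0.0174
clock: 10.92
tcp_pos: [0.533, 0.027, 0.1328]
orientation: [0.222, 0.03, 0.974, -0.015]
wrist_force: [-0.2, -0.2, -0.4]
finger_gap: 0.0765
clock: 11.33
tcp_pos: [0.4881, 0.0313, 0.2214]
orientation: [0.22, 0.03, 0.975, -0.015]
wrist_force: [1.4, 0.5, 0.5]
finger_gap: 0.0855
clock: 11.58
tcp_pos: [0.4658, 0.0337, 0.2771]
orientation: [0.224, 0.03, 0.974, -0.015]
wrist_force: [0.1, 0.2, 1.1]
finger_gap: 0.0853
[0.46575466 0.03370895 0.27712271] [ -6.9   0.6 160.5]
1305 [array([-24. ,  -0.7,  23.9]), array([-8.9,  0. ,  8.2]), array([ 6.7,  9.9, 11.5])]
271 [[ 29.6   7.1 210.4]
 [ 33.1  17.9 216.5]
 [ 40.2  27.8 221.8]]
```

View pics/w3.png

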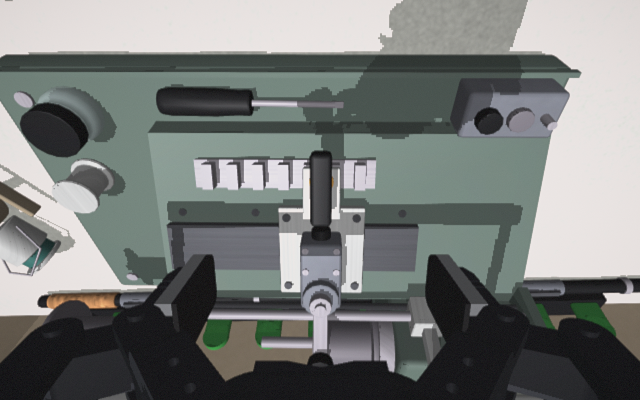

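The knob is home: its height matches the start (n=9.9) and y=18.0 is the 0.096 notch. Next I plan the roller push and check where the camera body sits relative to the lamp.

```bash
python3 - <<'E'
from h import *;from workcell import viewer,env
c=viewer.read_camera("wrist");print(c["T_tool_cam"].round(3));print(env.get_state()["joint_pos"].round(3))
N=np.array([-.423,0,.906]);p,R=tool();print((RW.T@R).round(3),RW.T@(p-OW)*1000)
for y in(18,70): print(go([42,y,220],False),go(np.array([42,y,220])+150*N,False))
E
```

```text
[[-0.    -0.96  -0.279  0.071]
 [ 1.    -0.    -0.     0.   ]
 [ 0.    -0.279  0.96  -0.142]
 [ 0.     0.     0.     1.   ]]
[-0.101 -0.272 -0.56   0.836  0.001 -0.038]
[[-0.902  0.005  0.432]
 [-0.002  1.    -0.016]
 [-0.432 -0.016 -0.902]] [-163.48199013   19.69195216  252.39571925]
[-171.3   -0.2  118. ] [-172.8   -2.6  -32. ]
[-171.5   51.8  117.1] [-172.9   49.3  -32.8]
```

```bash
python3 -m inch '[[[0,0,-0.03],0],[[0,0,-0.06],0],[[0,0,-0.09],0],[[0,0,-0.12],0],[[0,0,-0.13],0]]' 1; python3 -m inch '[[[0,0,0],7],[[0,0,0],14],[[0,0,0],21],[[0,0,0],28],[[0,0,0],35]]'; python3 -m inch '[[[0,0,0],7],[[0,0,0],14],[[0,0,0],21],[[0,0,0],28],[[0,0,0],35]]'; python3 -m inch '[[[0,0,0],7],[[0,0,0],14],[[0,0,0],21],[[0,0,0],28],[[0,0,0],35]]'; python3 -m inch '[[[0,0,0],7],[[0,0,0],14],[[0,0,0],21],[[0,0,0],28],[[0,0,0],35]]'; python3 -m inch '[[[0,0,0],7],[[0,0,0],14],[[0,0,0],21],[[0,0,0],25],[[0,0,0],25]]'; python3 - <<'E'
from h import *;from workcell import env
print(env.get_state()["joint_pos"].round(3))
N=np.array([-.423,0,.906]);U=np.array([.906,0,.423]);p,R=tool();print((RW.T@R).round(3),RW.T@(p-OW)*1000)
Q=np.array([42,70,220])+4*U-6*N
print(go(Q+170*N,False),go(Q,False))
E
```

```text
clock: 12.1
tcp_pos: [0.4094, 0.0392, 0.3922]
orientation: [0.223, 0.03, 0.974, -0.015]
wrist_force: [0.9, -0.3, 0.2]
finger_gap: 0.0256
clock: 12.52
tcp_pos: [0.4096, 0.0391, 0.3897]
orientation: [0.215, 0.325, 0.919, 0.053]
wrist_force: [1.0, -0.5, -0.8]
finger_gap: 0.0003
clock: 12.93
tcp_pos: [0.4097, 0.039, 0.387]
orientation: [0.187, 0.589, 0.778, 0.115]
wrist_force: [-0.1, -0.6, -0.1]
finger_gap: -0.0002
clock: 13.35
tcp_pos: [0.4099, 0.039, 0.3844]
orientation: [0.142, 0.798, 0.562, 0.165]
wrist_force: [-0.8, -0.2, 0.2]
finger_gap: 0.0
clock: 13.77
tcp_pos: [0.41, 0.0389, 0.3817]
orientation: [0.085, 0.931, 0.294, 0.198]
wrist_force: [-0.7, -0.7, 0.5]
finger_gap: -0.0002
clock: 14.18
tcp_pos: [0.4101, 0.0388, 0.3792]
orientation: [0.04, 0.973, 0.084, 0.21]
wrist_force: [-0.4, -0.7, -0.1]
finger_gap: 0.0
[-1.020e-01 -3.720e-01 -3.530e-01  1.159e+00  1.000e-03  2.867e+00]
[[ 0.885  0.207  0.418]
 [ 0.235 -0.972 -0.016]
 [ 0.402  0.113 -0.908]] [-218.74883611   21.48912271  359.24095373]
[188.4  -5.5  70.6] [190.   -7.9 240.6]
```

```bash
python3 -m inch '[[[0.038,-0.001,0],0],[[0.076,-0.002,0],0],[[0.114,-0.003,0],0],[[0.152,-0.004,0],0],[[0.188,-0.005,0],0]]'; python3 -m inch '[[[0,0,0.03],0],[[0,0,0.06],0],[[0,0,0.07],0],[[0,0,0.07],0]]'; python3 - <<'E'
from h import *;from workcell import env,viewer
print(env.get_state()["joint_pos"].round(3))
N=np.array([-.423,0,.906]);U=np.array([.906,0,.423]);p,R=tool();print((RW.T@R).round(3),RW.T@(p-OW)*1000)
Q=np.array([42,68,220])+4*U-6*N
print(go(Q,False),(R.T@RW@[0,-1,0]).round(3))
c=viewer.read_camera("side");cv2.imwrite("pics/s2.png",cv2.resize(c["image"][60:340,180:500,::-1],None,fx=2,fy=2))
E
```

```text
clock: 14.6
tcp_pos: [0.5801, 0.0783, 0.4529]
orientation: [0.04, 0.973, 0.086, 0.209]
wrist_force: [-0.2, 0.2, 0.5]
finger_gap: -0.0
clock: 14.93
tcp_pos: [0.6081, 0.0751, 0.3829]
orientation: [0.04, 0.974, 0.086, 0.204]
wrist_force: [-0.6, 0.2, 0.1]
finger_gap: 0.0
[ 0.016  0.037 -0.015  1.102 -0.048  2.97 ]
[[ 0.889  0.212  0.407]
 [ 0.239 -0.971 -0.017]
 [ 0.391  0.113 -0.913]] [-23.34497939  69.8507591  362.92725202]
[  5.7   0.4 163.1] [-0.239  0.971  0.017]
```

View pics/s2.png

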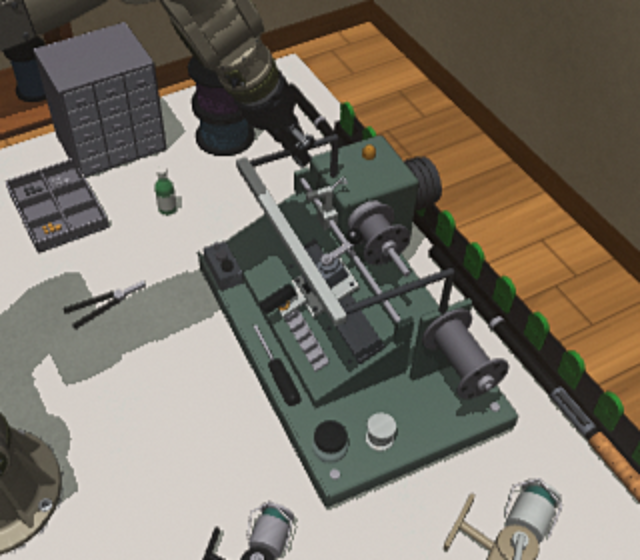

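The side view shows the gripper above and behind the lamp bar, the knob seated, and everything clear. Now I descend beside the roller, watching force.

```bash
python3 -m inch '[[[0.004,0,0.025],0],[[0.006,0,0.05],0],[[0.006,0,0.075],0],[[0.006,0,0.1],0],[[0.006,0,0.1],0]]'; python3 -m inch '[[[0,0,0.02],0],[[0,0,0.04],0],[[0,0,0.06],0],[[0,0,0.062],0]]'; python3 - <<'E'
from h import *
p,R=tool();print(RW.T@(p-OW)*1000)
E
```

```text
clock: 15.4
tcp_pos: [0.6531, 0.0717, 0.2934]
orientation: [0.04, 0.974, 0.086, 0.204]
wrist_force: [-0.6, -0.4, -1.1]
finger_gap: -0.0001
clock: 15.73
tcp_pos: [0.6773, 0.069, 0.2356]
orientation: [0.04, 0.975, 0.087, 0.202]
wrist_force: [-0.1, -0.5, -0.3]
finger_gap: 0.0
[ 46.17917153  67.9105676  215.6081596 ]
```

```bash
python3 -m inch '[[[-0.003,0.012,0],0],[[-0.006,0.024,0],0],[[-0.007,0.028,0],0]]'; python3 -m inch '[[[-0.0025,0.01,0],0],[[-0.004,0.015,0],0],[[-0.004,0.015,0],0]]';  python3 - <<'E'
from h import *
p,R=tool();print(RW.T@(p-OW)*1000)
E
```

```text
clock: 15.98
tcp_pos: [0.6757, 0.0385, 0.2389]
orientation: [0.04, 0.974, 0.086, 0.204]
wrist_force: [0.4, 0.8, -0.4]
finger_gap: -0.0003
clock: 16.23
tcp_pos: [0.6748, 0.0216, 0.2411]
orientation: [0.04, 0.974, 0.085, 0.205]
wrist_force: [-2.9, 2.9, 4.9]
finger_gap: -0.0001
[ 46.53539752  20.52464931 221.13565952]
```

```bash
python3 - <<'E'
from h import *;from workcell import viewer,env
c=viewer.read_camera("wrist");a=c["image"][:,:,::-1]
c=viewer.read_camera("side");b=cv2.resize(c["image"][100:240,280:440,::-1],(640,560))
cv2.imwrite("pics/w4.png",cv2.resize(np.vstack([a[100:],b[100:400]]),None,fx=.99,fy=.99));print(env.get_state()["wrist_force"])
E
```

```text
[-2.82817108  2.89446551  6.87901588]
```

View pics/w4.png

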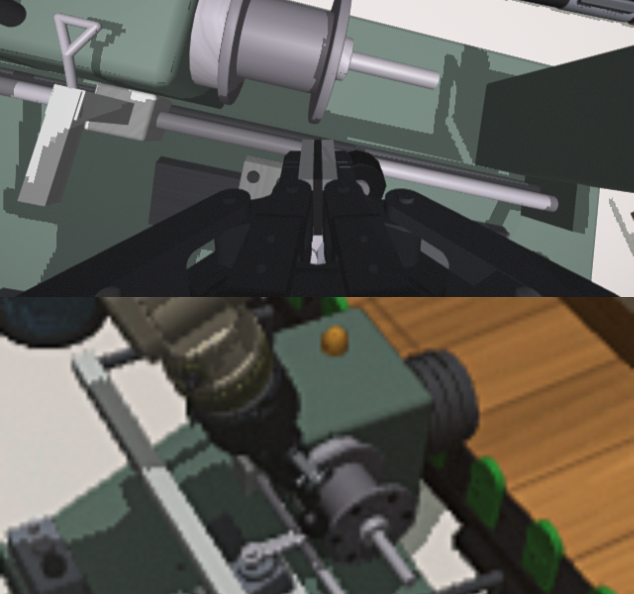

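The wrist view shows the black roller (365,175) pushed over by the finger's -y side, and the force is modest. I push 9 mm further to be sure it clicks.

```bash
python3 -m inch '[[[-0.0012,0.005,-0.0005],0],[[-0.0025,0.009,-0.001],0],[[-0.0025,0.009,-0.001],0]]';  python3 - <<'E'
from h import *;from workcell import viewer
p,R=tool();print(RW.T@(p-OW)*1000)
for n in("wrist","side"):
    c=viewer.read_camera(n)
    if n=="wrist": p,R=tool();T=c["T_tool_cam"];M=R@T[:3,:3];o=p+R@T[:3,3];W=cloud(c,M.T,-M.T@o)
    else: W=cloud(c)
    L=(W-OW)@RW*1000;d=L-[42,18,220];n_=d@[-.423,0,.906];u=d@[.906,0,.423]
    hsv=c["image"].max(-1)
    for k,m in(("black",(hsv<60)),("arm bright",hsv>90)):
        m=m&(abs(n_)<14)&(u>-50)&(u<15)&(d[...,1]<10)&(d[...,1]>-60)&(c["depth"]>0)
        print(n,k,m.sum(),[np.percentile(a[m],(2,25,50,75,98)).round(0) for a in(u,d[...,1],n_)] if m.sum() else '')
        for uu in range(-50,20,10):
            q=m&(abs(u-uu)<5)
            if q.sum()>3: print(uu,q.sum(),np.percentile(d[...,1][q],(5,50,95)).round(0))
E
```

```text
clock: 16.58
tcp_pos: [0.6732, 0.0131, 0.2416]
orientation: [0.04, 0.974, 0.086, 0.205]
wrist_force: [-1.3, 3.4, 0.3]
finger_gap: -0.0001
[ 45.45226981  11.91174863 221.60632031]
wrist black 1201 [array([-5.,  2.,  6.,  8., 15.]), array([-36., -31., -26., -21.,   8.]), array([-5.,  4.,  5.,  6., 13.])]
-10 19 [-37. -34. -31.]
0 492 [-36. -31. -24.]
10 690 [-31. -22.   7.]
wrist arm bright 163 [array([-3., 13., 14., 14., 15.]), array([-34.,  -1.,   0.,   2.,   3.]), array([-6.,  7.,  8., 11., 14.])]
0 33 [-35. -29. -27.]
10 130 [-1.  1.  3.]
side black 59 [array([-16.,  -8.,  -3.,   3.,   9.]), array([-39., -35., -29., -19.,  -9.]), array([-13.,   2.,   6.,   9.,  13.])]
-10 21 [-37. -30.  -8.]
0 24 [-39. -30. -14.]
10 11 [-36. -28. -17.]
side arm bright 33 [array([-49., -44., -34., -23., -12.]), array([-28., -22., -14., -11.,   1.]), array([-12., -10.,  -8.,  -7.,   1.])]
-50 7 [-11.  -5.   1.]
-40 8 [-16. -12. -10.]
-30 7 [-22. -18. -13.]
-20 10 [-27. -22. -14.]
```

The roller has moved about 27 mm (≈0.48 rad, 3.4 N), so it is past the click. I withdraw and retract upward.

```bash
python3 -m inch '[[[0.003,-0.012,0],0],[[0.006,-0.024,0],0],[[0.009,-0.036,0],0],[[0.012,-0.048,0],0],[[0.014,-0.055,0],0]]';python3 -m inch '[[[0,0,-0.03],0],[[0,0,-0.06],0],[[0,0,-0.09],0],[[0,0,-0.12],0],[[0,0,-0.15],0]]'; python3 -m inch '[[[0,0,-0.03],0],[[0,0,-0.03],0],[[0,0,-0.03],0]]'; python3 - <<'E'
from h import *;from workcell import viewer,env
p,R=tool();print(env.get_state()["wrist_force"])
c=viewer.read_camera("wrist");T=c["T_tool_cam"];M=R@T[:3,:3];o=p+R@T[:3,3];cw=(c,cloud(c,M.T,-M.T@o))
cs=viewer.read_camera("side");ct=viewer.read_camera("top")
for n,(c,W) in dict(wrist=cw,side=(cs,cloud(cs)),top=(ct,cloud(ct))).items():
    L=(W-OW)@RW*1000
    for k,P,a,b in(("roller",[42,18,220],12,(-8,16)),("knob",[-95,18,130],25,(4,35))):
        d=L-P;n_=d@[-.423,0,.906];u=d@[.906,0,.423]
        m=(n_>b[0])&(n_<b[1])&(abs(u)<a)&(abs(d[...,1])<35)&(c["depth"]>0)&(c["image"].max(-1)<90)
        print(n,k,m.sum(),[np.percentile(q[m],(5,50,95)).round(0) for q in(u,d[...,1],n_)] if m.sum() else '')
cv2.imwrite("pics/f.png",np.vstack([cv2.resize(cs["image"][100:240,280:440,::-1],(640,560))[120:400],cv2.resize(ct["image"][120:240,220:420,::-1],(640,384))[:310]]))
E
```

```text
clock: 17.1
tcp_pos: [0.6778, 0.0723, 0.2409]
orientation: [0.04, 0.974, 0.087, 0.205]
wrist_force: [0.8, 0.4, 0.8]
finger_gap: 0.0003
clock: 17.52
tcp_pos: [0.6161, 0.0794, 0.3792]
orientation: [0.04, 0.974, 0.087, 0.205]
wrist_force: [0.7, 0.4, 0.6]
finger_gap: -0.0001
clock: 17.77
tcp_pos: [0.6045, 0.0816, 0.41]
orientation: [0.04, 0.973, 0.087, 0.208]
wrist_force: [0.2, -0.5, -0.6]
finger_gap: -0.0
[ 0.22673112 -0.51005992 -0.57483982]
wrist roller 439 [array([-8.,  3., 11.]), array([-11.,   1.,   9.]), array([-1.,  5.,  7.])]
wrist knob 0 
side roller 39 [array([-8.,  2., 11.]), array([-14.,  -8.,   6.]), array([-5.,  5., 10.])]
side knob 78 [array([-22.,   0.,  22.]), array([-14.,  -7.,   2.]), array([ 6., 11., 15.])]
top roller 39 [array([-6.,  3., 10.]), array([-12.,  -0.,   8.]), array([ 3.,  6., 13.])]
top knob 96 [array([-21.,   1.,  23.]), array([-10.,  -2.,   6.]), array([ 5., 11., 16.])]
```

View pics/f.png

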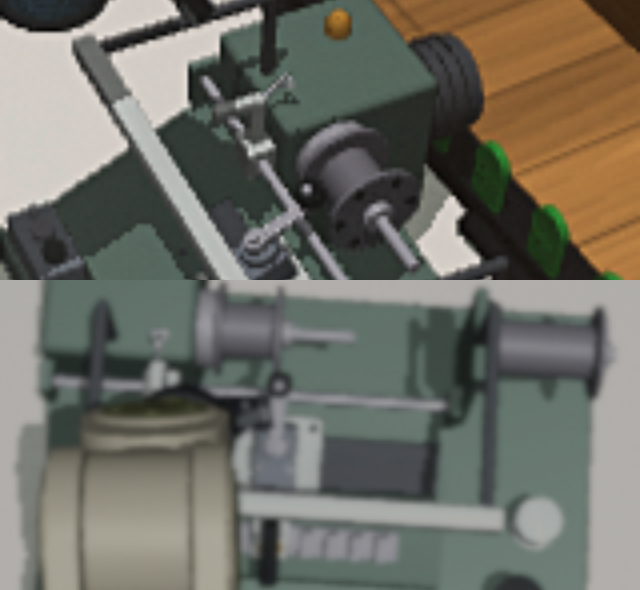

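The final views show the roller back at rest, level with the free-end flange (top panel 278,380), the knob seated, and the gripper clear. All checks agree, so I hand in.

```bash
python3 -c "
from workcell import env
print(env.hand_in())"
```

```text
the job is handed in; nothing more can be done
None
```

The stop switch is set for the narrow spool, which is the one on the mandrel, and the job was handed in at about 18 s of the 51 s allowed. No verdict is reported back.

- **Tilt:** the move command cannot tilt the tool, so I pushed the arm past its tool-down reach until it leaned about 25° along N.
- **Knob and carriage:** I pulled the T-knob out about 17 mm, slid the carriage 96 mm and let the knob drop into the fifth notch.
- **Switch test:** with the knob let go, I pushed the roller about 27 mm away from the headstock. That is roughly 0.48 rad at 3.4 N, past the 0.35 rad click; I then withdrew.

**Last checks:**
- **Knob:** the wrist camera, right after letting go, put it at the same height as when first parked, at winder y = 18.0 mm (expected 18 mm).
- **Roller:** it is back at rest, within about 1 mm of level with the knob setting, and the gripper touches nothing.
- **Bystanders:** I saw none displaced in the views I took, but I did not measure them.

**Disagreements:** the side camera put knob and roller about 7–8 mm further to -y than the wrist and top views. It was also 4–6 mm to -y of the top view in the first pictures, so I put this down to camera calibration. While setting the knob down I pressed it home with about 20 N just before opening the fingers.

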